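# Sort two hinge sleeves with the gauge pin

## Task

Sort the two bored metal sleeves on the repair bench by the upright gauge pin. The one with the wide bore fits: slide it down over the pin until it sits fully home on the round base, and leave it there. The one with the narrow bore does not fit: put it in the reject tray, the plain low open tray without compartments.

Things in the scene. Friction and masses are not known exactly. Their poses are not given: they have to be found in the camera images.
- wide_sleeve_mid (a point): The fitting sleeve: an upright plain aluminium tube, 42 mm outside diameter, 50 mm tall, with a wide through bore of 27 mm, loose, standing on the bench. This point is on its axis half-way up (25 mm above its lower end); z runs along the bore. A solid plug of the same outside size and a flat steel washer stand about as bystanders.
- narrow_sleeve_mid (a point): The tight sleeve: same outside (42 mm diameter, 50 mm tall, aluminium, loose, standing) but with a narrow through bore of 13 mm, which cannot pass over the pin. This point is on its axis half-way up (25 mm above its lower end); z runs along the bore.
- gauge: The gauge, fixed to the bench: a dark round steel base, 70 mm diameter and 12 mm high, with one upright bright steel pin at its centre, 19 mm diameter, rising 55 mm above the base (top 67 mm above the bench); its top 14 mm taper to a 7 mm wide tip. The origin is the centre of the base's underside, on the pin's axis, at bench height; z is up.
- tray: The reject tray, fixed to the bench: a plain low open grey plastic tray, outside 130 mm along its x, 150 mm along its y, 25 mm high, walls and floor 4 mm thick, empty. The origin is the centre of its underside, at bench height; z is up. (The clear box with compartments at the far side is another thing.)
Mind the look-alikes: they are no part of the job. There is more than one size of the tray; the job needs the larger.

How it is judged (in metres and radians):
At the end, for the whole second after the job is handed in: The wide-bored sleeve is on the pin, its lower end within 4 mm of the base, its middle within 8 mm of the pin axis, upright within 10 degrees; the narrow-bored one rests in the reject tray, standing or lying, its middle within the walls and under 36 mm above the bench (horizontal distance between wide_sleeve_mid and gauge below 0.008 m and z of wide_sleeve_mid in the frame of gauge below 0.041 m and angle between wide_sleeve_mid's own z axis and vertical below 0.17 rad and x of narrow_sleeve_mid in the frame of tray between -0.058 and 0.058 m and y of narrow_sleeve_mid in the frame of tray between -0.068 and 0.068 m and z of narrow_sleeve_mid in the frame of tray between 0.018 and 0.036 m); the robot touches nothing.
It also fails if it takes over 59 s, if anything falls off the work surface, if the arm or the gripper's body presses on something with over 40 N, if the wrist force passes 120 N, or if a joint passes its speed limit or range.

## Robot

A 7-joint arm with a two-finger parallel gripper is mounted at the origin on the work surface. World frame = base frame: x ahead of the robot, y to its left, z up, the work surface at z = 0. Lengths are in mm, angles in rad, forces in N, time in s.
With the tool pointing down it reaches from about 350 to 900 mm from the base axis. Payload 7.2 kg.
Tool frame: the origin (TCP) lies at the very end of the fingers, on their centre line; the grasp point (between the pads) lies 19 mm behind it; z points along the fingers, y is the line along which they close (so a half turn about z gives the same grasp; the last joint's range is limited). The gripper opens to 85 mm and grips with 20 to 120 N. Pads are 22 mm wide; open, the fingers measure 114 mm over their backs; the gripper's body (76 mm by 85 mm) begins 54 mm behind the grasp point. The pads swing forward as they close: fully open they stand 13 mm farther back than shut.
Start: joints at [1.125, 0.411, -0.013, 1.596, 0.006, 1.134, -0.082], TCP at [230.536, -580.932, 231.297] pointing down, gripper open.
Joint ranges: [-2.95, 2.95], [-0.29, 1.99], [-1.47, 1.44], [0.14, 2.54], [-1.03, 4.17], [0.13, 1.85], [-2.86, 2.86]. Speed limits (rad/s): [2.39, 2.39, 3.01, 3.01, 3.14, 3.14, 3.14].

## Interface

Orientations are given as a unit quaternion [w, x, y, z].
In Python, from plant import * gives the robot as it stands. The module is installed in compiled form; this text tells all that it offers.
- The arm moves only by the tool drive_tool, never from a script. Its argument "rows" is a list of rows, each an object of numbers: "dx", "dy", "dz": the shift along the tool's x, y, z in m; "roll": the turn about the tool's z in rad. In form: [{"dx": .., "dy": .., "dz": .., "roll": ..}, ...]. A call has 1 to 20 rows; each row shifts and turns the commanded pose from where the row before left it, along the tool's axes as they then stand; what a row does not reach is not made up. A row lasts 1/12 s, in which the tool goes at most 41.7 mm and 7.16 degrees, less where a joint would pass 70% of its speed; a pose out of reach is approached as far as the arm can. A call with a gripper value outside its range is refused whole. "claw" is the finger opening in m, from 0 to 0.0854, set as the call begins (left out, the last holds). The fingers move at their own pace and stop on an object; "squeeze" is the grip in N (left out, the last holds). Time passes only in rows, so rows that do not move let the fingers close. It gives the time, the measured TCP pose, the force, the opening and the grip force at its end, in the units of the state.
- sense(): the state, without advancing time (a new reading comes with each control period).
- capture(name): name is "scene" or "top"; returns a dict with "pixels" (420x560x3 uint8, red, green, blue), "range_z" (420x560 float32, mm along the optical axis (not along the pixel's ray), 0 where there is no reading), "intrinsics" (3x3 intrinsics, pixels), "view" (4x4, takes a point from world to camera coordinates). Camera axes: x right, y down, z forward; pixel columns grow to the right and rows downward; lengths in mm; the calibration is good to about 2 mm. A picture is of the moment at which its call begins.
- hand_in(): hands the job in; it is judged then, once.
The state is a dict: "clock": time; "joints": joint angles; "qvel": joint speeds; "joint_torque": joint torques, N m; "tool_pos": TCP position; "ee_rot": TCP orientation; "wrist_force": force on the tool from outside, world axes, zero at the start; "moment": the same for the moment, N m; "opening": finger opening in mm; "grasp_force": force on a finger pad.
Only numpy, scipy, OpenCV 4.12 (cv2) and the standard library are available. Lean on these libraries where they do the work, as an engineer would, in place of code of your own. Each camera call takes 0.05 s, during which the arm holds its last target. There are 200 camera calls.

## Working session

There is one attempt and no reset: what is moved stays moved. The work goes in short steps, Python scripts to look and compute and a tool call to move; the robot and the scene stay as the last step left them, time stands still between calls to the robot, and variables do not carry over. Pictures are saved under pics/ and viewed, at most 10 in all, crops included, and the job is handed in when it is done.

Besides the shell and the picture viewer there is one more tool, called as name([rows], argument=value, ...), one row to a line, values as JSON. drive_tool: Moves the arm, as the interface text tells. Its arguments: {"type":"object","properties":{"rows":{"type":"array","items":{"type":"object","properties":{"dx":{"type":"number"},"dy":{"type":"number"},"dz":{"type":"number"},"roll":{"type":"number"}}}},"claw":{"type":"number"},"squeeze":{"type":"number"}},"required":["rows"]}

```bash
mkdir -p pics; cat > h.py <<'E'
from plant import *
import numpy as np, cv2
def world(c):
    K=c["intrinsics"];Z=c["range_z"].astype(float);v,u=np.mgrid[:420,:560]
    P=np.stack([(u-K[0,2])/K[0,0]*Z,(v-K[1,2])/K[1,1]*Z,Z,np.ones_like(Z)],-1)
    return (P@np.linalg.inv(c["view"]).T)[...,:3]
def save(n,im): cv2.imwrite("pics/"+n,cv2.cvtColor(im,cv2.COLOR_RGB2BGR))
E
python3 - <<'E'
from h import *
for n in("top","scene"):
    c=capture(n);np.savez(n,**c);save(n+"1.png",c["pixels"]);print(c["intrinsics"].tolist(),np.linalg.inv(c["view"]).round(3).tolist())
s=sense();print(s["clock"],s["tool_pos"],s["ee_rot"],s["opening"])
E
```

```text
[[537.793022333912, 0.0, 289.07058572374353], [0.0, 537.793022333912, 204.99112416504826], [0.0, 0.0, 1.0]] [[0.002, -0.996, 0.086, 380.291], [-1.0, -0.002, 0.004, 1.209], [-0.004, -0.086, -0.996, 1303.003], [0.0, 0.0, 0.0, 1.0]]
[[459.17537509978854, 0.0, 280.3719011796696], [0.0, 459.17537509978854, 212.06876903725163], [0.0, 0.0, 1.0]] [[-0.449, 0.472, -0.759, 1272.782], [0.894, 0.219, -0.392, 418.461], [-0.019, -0.854, -0.52, 597.506], [0.0, 0.0, 0.0, 1.0]]
0.1 [ 230.33962428 -580.52983107  230.54012387] [-7.00529099e-04  9.82210466e-01  1.87781981e-01 -1.94938555e-04] 85.15115466406976
```

View pics/top1.png

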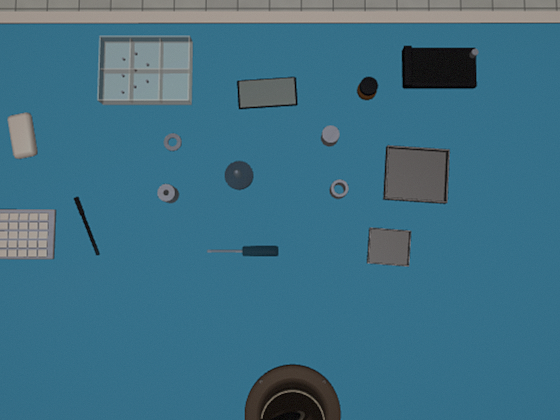

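View pics/scene1.png

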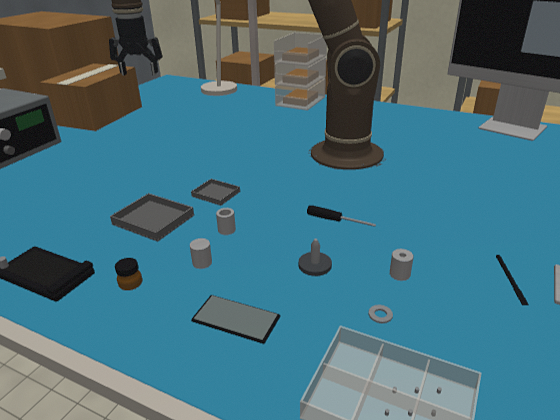

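Top view: the wide sleeve is at (339,189), the narrow sleeve at (167,193), and the gauge at (239,175). The larger tray is at (417,174). The look-alikes are the plug (330,135, no bore), the washer (172,142, flat), the small tray (389,247) and the clear box (145,70). In the scene view, the wide sleeve is at (226,221), the narrow one at (401,264), and the plug at (201,254).

```bash
python3 - <<'E'
from h import *
c=dict(np.load("top.npz"));W=world(c);im=c["pixels"]
def reg(n,u,v,r,z0,z1):
    m=np.zeros((420,560),bool);m[v-r:v+r+1,u-r:u+r+1]=1
    m&=(W[...,2]>z0)&(W[...,2]<z1)&(c["range_z"]>0)
    p=W[m]; 
    (x,y),(w,h),a=cv2.minAreaRect(p[:,:2].astype(np.float32))
    print(n,len(p),"mean",p.mean(0).round(1),"rect",round(x,1),round(y,1),round(w,1),round(h,1),round(a,1),"enc",cv2.minEnclosingCircle(p[:,:2].astype(np.float32)))
reg("wide",339,189,16,44,56)
reg("narrow",167,193,16,44,56)
reg("plug",330,135,16,44,56)
reg("base",239,175,20,8,16)
reg("pin",239,175,12,45,75)
reg("tray",417,174,42,18,32)
reg("small",389,247,30,12,32)
crops=[im[v-25:v+26,u-35:u+36] for u,v in((339,189),(167,193),(330,135),(239,175))]
save("crop.png",cv2.resize(np.vstack([np.hstack(crops[:2]),np.hstack(crops[2:])]),None,fx=5,fy=5,interpolation=cv2.INTER_CUBIC))
E
```

```text
wide 152 mean [ 530.1 -111.9   49.7] rect 530.1 -112.0 40.2 40.0 72.4 enc ((530.015625, -112.0110855102539), 20.672109603881836)
narrow 228 mean [518.7 294.   49.7] rect 519.2 294.0 40.6 40.3 5.1 enc ((519.4476928710938, 294.6653137207031), 21.40229034423828)
plug 241 mean [658.3 -91.5  50.4] rect 658.8 -92.0 40.0 40.4 53.4 enc ((658.645751953125, -91.66067504882812), 20.8937931060791)
base 495 mean [565.  128.1  12.1] rect 566.9 130.6 78.2 69.7 69.8 enc ((557.3264770507812, 129.53636169433594), 43.51173400878906)
pin 53 mean [564.7 127.4  58.9] rect 565.1 128.2 16.5 16.6 47.5 enc ((565.5790405273438, 128.46888732910156), 9.243867874145508)
tray 479 mean [ 569.3 -301.6   24.5] rect 567.9 -300.5 151.5 130.9 86.3 enc ((566.9849243164062, -300.3255310058594), 98.06598663330078)
small 182 mean [ 393.7 -234.4   17. ] rect 393.5 -233.0 99.9 85.7 85.5 enc ((393.89678955078125, -232.97694396972656), 63.79970169067383)
```

View pics/crop.png

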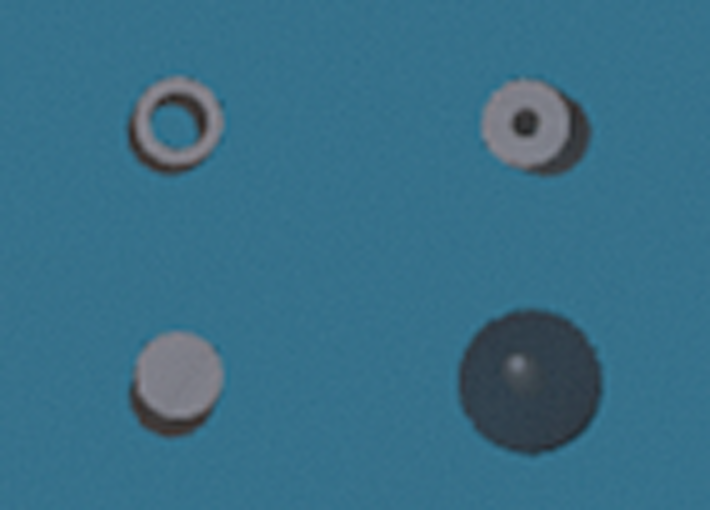

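The crop confirms the choice: wide bore top left (bench seen through it), narrow bore top right, solid plug bottom left, gauge bottom right. Sizes check too: 40 mm tops at z 50, pin at z ≈ 59–67, tray 151×131. So the wide sleeve is at (530,-112), the narrow one at (519,294), the pin at (565,128) and the tray at (568,-300).

drive_tool([
  {"roll": 0.0945},
  {"roll": 0.0945},
  {"roll": 0.0945},
  {"roll": 0.0945},
  {"dx": 0.02,"dy": -0.03},
  {"dx": 0.02,"dy": -0.03},
  {"dx": 0.02,"dy": -0.03},
  {"dx": 0.02,"dy": -0.03},
  {"dx": 0.02,"dy": -0.03},
  {"dx": 0.02,"dy": -0.03},
  {"dx": 0.02,"dy": -0.03},
  {"dx": 0.02,"dy": -0.03},
  {"dx": 0.02,"dy": -0.03},
  {"dx": 0.02,"dy": -0.03},
  {"dx": 0.02,"dy": -0.03},
  {"dx": 0.02,"dy": -0.03},
  {"dx": 0.02,"dy": -0.03},
  {"dx": 0.02,"dy": -0.03},
  {"dx": 0.02,"dy": -0.03},
  {},
], claw=0.085, squeeze=50)

```text
validation failed for argument at $.ro...
```

The call was refused, probably because of the empty last row, so I'll write explicit zeros.

drive_tool([
  {"roll": 0.0945},
  {"roll": 0.0945},
  {"roll": 0.0945},
  {"roll": 0.0945},
  {"dx": 0.02,"dy": -0.03},
  {"dx": 0.02,"dy": -0.03},
  {"dx": 0.02,"dy": -0.03},
  {"dx": 0.02,"dy": -0.03},
  {"dx": 0.02,"dy": -0.03},
  {"dx": 0.02,"dy": -0.03},
  {"dx": 0.02,"dy": -0.03},
  {"dx": 0.02,"dy": -0.03},
  {"dx": 0.02,"dy": -0.03},
  {"dx": 0.02,"dy": -0.03},
  {"dx": 0.02,"dy": -0.03},
  {"dx": 0.02,"dy": -0.03},
  {"dx": 0.02,"dy": -0.03},
  {"dx": 0.02,"dy": -0.03},
  {"dx": 0.02,"dy": -0.03},
  {"dz": 0.0},
], claw=0.085, squeeze=50)

```text
validation failed for argument at $.ro...
```

drive_tool([
  {"dx": 0.0,"dy": 0.0,"dz": 0.0,"roll": 0.0945},
  {"dx": 0.0,"dy": 0.0,"dz": 0.0,"roll": 0.0945},
  {"dx": 0.0,"dy": 0.0,"dz": 0.0,"roll": 0.0945},
  {"dx": 0.0,"dy": 0.0,"dz": 0.0,"roll": 0.0945},
], claw=0.085, squeeze=50)

```text
clock: 0.43
tool_pos: [230.4, -580.7, 230.8]
ee_rot: [-0.0, 1.0, -0.002, -0.0]
wrist_force: [0.4, 0.8, -0.6]
opening: 85.3
grasp_force: 0.0
```

Every row needs all four keys. The tool is now aligned: tool x = world x, tool y = -world y.

drive_tool([
  {"dx": 0.02,"dy": -0.031,"dz": 0,"roll": 0},
  {"dx": 0.02,"dy": -0.031,"dz": 0,"roll": 0},
  {"dx": 0.02,"dy": -0.031,"dz": 0,"roll": 0},
  {"dx": 0.02,"dy": -0.031,"dz": 0,"roll": 0},
  {"dx": 0.02,"dy": -0.031,"dz": 0,"roll": 0},
  {"dx": 0.02,"dy": -0.031,"dz": 0,"roll": 0},
  {"dx": 0.02,"dy": -0.031,"dz": 0,"roll": 0},
  {"dx": 0.02,"dy": -0.031,"dz": 0,"roll": 0},
  {"dx": 0.02,"dy": -0.031,"dz": 0,"roll": 0},
  {"dx": 0.02,"dy": -0.031,"dz": 0,"roll": 0},
  {"dx": 0.02,"dy": -0.031,"dz": 0,"roll": 0},
  {"dx": 0.02,"dy": -0.031,"dz": 0,"roll": 0},
  {"dx": 0.02,"dy": -0.031,"dz": 0,"roll": 0},
  {"dx": 0.02,"dy": -0.031,"dz": 0,"roll": 0},
  {"dx": 0.02,"dy": -0.031,"dz": 0,"roll": 0},
  {"dx": 0,"dy": 0,"dz": 0.03,"roll": 0},
  {"dx": 0,"dy": 0,"dz": 0.03,"roll": 0},
  {"dx": 0,"dy": 0,"dz": 0.03,"roll": 0},
  {"dx": 0,"dy": 0,"dz": 0.03,"roll": 0},
  {"dx": 0,"dy": 0,"dz": 0,"roll": 0},
])

```text
clock: 2.1
tool_pos: [526.7, -115.3, 105.8]
ee_rot: [-0.001, 1.0, 0.0, -0.005]
wrist_force: [-1.7, -0.2, -1.2]
opening: 84.8
grasp_force: 0.0
```

drive_tool([
  {"dx": 0,"dy": -0.003,"dz": 0,"roll": 0},
  {"dx": 0,"dy": 0,"dz": 0.015,"roll": 0},
  {"dx": 0,"dy": 0,"dz": 0.015,"roll": 0},
  {"dx": 0,"dy": 0,"dz": 0,"roll": 0},
  {"dx": 0,"dy": 0,"dz": 0,"roll": 0},
])

```text
clock: 2.52
tool_pos: [531.3, -113.0, 82.8]
ee_rot: [0.0, 1.0, -0.0, 0.001]
wrist_force: [0.6, 0.3, -0.1]
opening: 84.9
grasp_force: 0.0
```

drive_tool([
  {"dx": -0.001,"dy": -0.001,"dz": 0.014,"roll": 0},
  {"dx": 0,"dy": 0,"dz": 0.014,"roll": 0},
  {"dx": 0,"dy": 0,"dz": 0.014,"roll": 0},
  {"dx": 0,"dy": 0,"dz": 0.014,"roll": 0},
  {"dx": 0,"dy": 0,"dz": 0.012,"roll": 0},
  {"dx": 0,"dy": 0,"dz": 0,"roll": 0},
  {"dx": 0,"dy": 0,"dz": 0,"roll": 0},
])

```text
clock: 3.1
tool_pos: [530.0, -112.0, 13.9]
ee_rot: [0.0, 1.0, -0.0, 0.0]
wrist_force: [0.5, -0.3, 1.0]
opening: 84.9
grasp_force: 0.0
```

drive_tool([
  {"dx": 0,"dy": 0,"dz": 0,"roll": 0},
  {"dx": 0,"dy": 0,"dz": 0,"roll": 0},
  {"dx": 0,"dy": 0,"dz": 0,"roll": 0},
  {"dx": 0,"dy": 0,"dz": 0,"roll": 0},
  {"dx": 0,"dy": 0,"dz": 0,"roll": 0},
  {"dx": 0,"dy": 0,"dz": 0,"roll": 0},
  {"dx": 0,"dy": 0,"dz": 0,"roll": 0},
  {"dx": 0,"dy": 0,"dz": 0,"roll": 0},
  {"dx": 0,"dy": 0,"dz": 0,"roll": 0},
  {"dx": 0,"dy": 0,"dz": 0,"roll": 0},
], claw=0.03)

```text
clock: 3.93
tool_pos: [530.2, -112.0, 14.3]
ee_rot: [0.0, 1.0, -0.0, 0.001]
wrist_force: [-1.4, 0.5, 6.6]
opening: 40.6
grasp_force: 49.8
```

Grasped. Next I lift and carry it to above the pin.

drive_tool([
  {"dx": 0,"dy": 0,"dz": -0.02,"roll": 0},
  {"dx": 0,"dy": 0,"dz": -0.025,"roll": 0},
  {"dx": 0,"dy": 0,"dz": -0.025,"roll": 0},
  {"dx": 0,"dy": 0,"dz": -0.02,"roll": 0},
  {"dx": 0.0035,"dy": -0.024,"dz": 0,"roll": 0},
  {"dx": 0.0035,"dy": -0.024,"dz": 0,"roll": 0},
  {"dx": 0.0035,"dy": -0.024,"dz": 0,"roll": 0},
  {"dx": 0.0035,"dy": -0.024,"dz": 0,"roll": 0},
  {"dx": 0.0035,"dy": -0.024,"dz": 0,"roll": 0},
  {"dx": 0.0035,"dy": -0.024,"dz": 0,"roll": 0},
  {"dx": 0.0035,"dy": -0.024,"dz": 0,"roll": 0},
  {"dx": 0.0035,"dy": -0.024,"dz": 0,"roll": 0},
  {"dx": 0.0035,"dy": -0.024,"dz": 0,"roll": 0},
  {"dx": 0.0035,"dy": -0.024,"dz": 0,"roll": 0},
  {"dx": 0,"dy": 0,"dz": 0,"roll": 0},
  {"dx": 0,"dy": 0,"dz": 0,"roll": 0},
  {"dx": 0,"dy": 0,"dz": 0,"roll": 0},
])

```text
clock: 5.35
tool_pos: [564.4, 127.4, 103.1]
ee_rot: [0.0, 1.0, -0.0, -0.0]
wrist_force: [0.1, -0.2, -0.6]
opening: 40.9
grasp_force: 51.0
```

```bash
python3 - <<'E'
from h import *
s=sense();print(s["clock"],s["tool_pos"],s["opening"],s["grasp_force"])
c=capture("scene");np.savez("s2",**c);im=c["pixels"][160:300,240:400]
W=world(c);V=c["view"];K=c["intrinsics"]
def px(p):
    q=V[:3]@np.append(p,1);q=K@q;return (q[:2]/q[2]).round(1)
print(px([565.3,128,67]),px([565.3,128,91]),px([565.3,128,141]))
m=np.zeros((420,560),bool);m[160:300,240:400]=1
m&=(c["range_z"]>0)&(W[...,2]>50)&(W[...,2]<63);p=W[m];print("pin side",len(p),p.mean(0))
m2=np.zeros((420,560),bool);m2[160:300,240:400]=1
m2&=(c["range_z"]>0)&(W[...,2]>94)&(W[...,2]<108);p=W[m2];print("sleeve side",len(p),p.mean(0))
save("carry.png",cv2.resize(im,None,fx=4,fy=4,interpolation=cv2.INTER_CUBIC))
E
```

```text
5.35 [564.41611174 127.41155413 103.1436621 ] 40.85294889861494 50.99062968045473
[314.1 239.6] [314.3 229.7] [314.8 208.1]
pin side 94 [550.86738144 192.35914737  54.31681408]
sleeve side 123 [578.30158497 130.84445064 101.26704372]
```

View pics/carry.png

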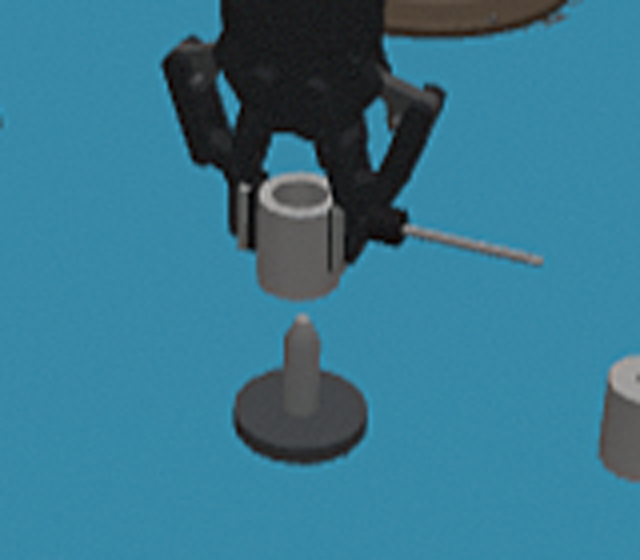

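The sleeve is gripped upright above the pin. Its centre is at crop column 298 and the pin's at 302, about 1–2 mm apart, which agrees with the numeric offset. I'll correct by 1 mm in each axis and lower.

drive_tool([
  {"dx": 0.001,"dy": -0.001,"dz": 0.005,"roll": 0},
  {"dx": 0,"dy": 0,"dz": 0.01,"roll": 0},
  {"dx": 0,"dy": 0,"dz": 0.01,"roll": 0},
  {"dx": 0,"dy": 0,"dz": 0.01,"roll": 0},
  {"dx": 0,"dy": 0,"dz": 0.01,"roll": 0},
  {"dx": 0,"dy": 0,"dz": 0,"roll": 0},
  {"dx": 0,"dy": 0,"dz": 0,"roll": 0},
])

```text
clock: 5.98
tool_pos: [565.0, 128.8, 57.1]
ee_rot: [0.0, 1.0, -0.0, -0.001]
wrist_force: [0.0, -0.1, -1.6]
opening: 40.9
grasp_force: 51.0
```

No contact, and the pin is well inside the bore. I'll go on down to TCP z ≈ 27.

drive_tool([
  {"dx": 0,"dy": 0,"dz": 0.01,"roll": 0},
  {"dx": 0,"dy": 0,"dz": 0.01,"roll": 0},
  {"dx": 0,"dy": 0,"dz": 0.006,"roll": 0},
  {"dx": 0,"dy": 0,"dz": 0.003,"roll": 0},
  {"dx": 0,"dy": 0,"dz": 0.001,"roll": 0},
  {"dx": 0,"dy": 0,"dz": 0,"roll": 0},
  {"dx": 0,"dy": 0,"dz": 0,"roll": 0},
])

```text
clock: 6.57
tool_pos: [565.9, 129.1, 28.5]
ee_rot: [-0.0, 1.0, -0.0, 0.0]
wrist_force: [-0.2, 0.4, -1.4]
opening: 40.8
grasp_force: 51.0
```

drive_tool([
  {"dx": 0,"dy": 0,"dz": 0.001,"roll": 0},
  {"dx": 0,"dy": 0,"dz": 0.001,"roll": 0},
  {"dx": 0,"dy": 0,"dz": 0,"roll": 0},
  {"dx": 0,"dy": 0,"dz": 0,"roll": 0},
])

```text
clock: 6.9
tool_pos: [565.7, 129.0, 26.4]
ee_rot: [0.0, 1.0, -0.0, 0.0]
wrist_force: [-0.9, 0.2, -1.0]
opening: 40.7
grasp_force: 51.0
```

drive_tool([
  {"dx": 0,"dy": 0,"dz": 0,"roll": 0},
  {"dx": 0,"dy": 0,"dz": 0,"roll": 0},
  {"dx": 0,"dy": 0,"dz": 0,"roll": 0},
  {"dx": 0,"dy": 0,"dz": 0,"roll": 0},
  {"dx": 0,"dy": 0,"dz": 0,"roll": 0},
  {"dx": 0,"dy": 0,"dz": 0,"roll": 0},
  {"dx": 0,"dy": 0,"dz": 0,"roll": 0},
  {"dx": 0,"dy": 0,"dz": 0,"roll": 0},
], claw=0.085)

```text
clock: 7.57
tool_pos: [565.7, 129.0, 26.3]
ee_rot: [0.0, 1.0, -0.0, 0.0]
wrist_force: [0.1, -0.8, 0.2]
opening: 85.1
grasp_force: 0.0
```

drive_tool([
  {"dx": 0,"dy": 0,"dz": -0.01,"roll": 0},
  {"dx": 0,"dy": 0,"dz": -0.02,"roll": 0},
  {"dx": 0,"dy": 0,"dz": -0.025,"roll": 0},
  {"dx": 0,"dy": 0,"dz": -0.025,"roll": 0},
  {"dx": 0,"dy": 0,"dz": -0.01,"roll": 0},
  {"dx": -0.0065,"dy": -0.0235,"dz": 0,"roll": 0},
  {"dx": -0.0065,"dy": -0.0235,"dz": 0,"roll": 0},
  {"dx": -0.0065,"dy": -0.0235,"dz": 0,"roll": 0},
  {"dx": -0.0065,"dy": -0.0235,"dz": 0,"roll": 0},
  {"dx": -0.0065,"dy": -0.0235,"dz": 0,"roll": 0},
  {"dx": -0.0065,"dy": -0.0235,"dz": 0,"roll": 0},
  {"dx": -0.0065,"dy": -0.0235,"dz": 0,"roll": 0},
  {"dx": 0,"dy": 0,"dz": 0.015,"roll": 0},
  {"dx": 0,"dy": 0,"dz": 0.015,"roll": 0},
  {"dx": 0,"dy": 0,"dz": 0,"roll": 0},
  {"dx": 0,"dy": 0,"dz": 0,"roll": 0},
])

```text
clock: 8.9
tool_pos: [519.6, 293.0, 85.8]
ee_rot: [0.001, 1.0, -0.0, -0.001]
wrist_force: [0.3, 0.1, -0.0]
opening: 85.4
grasp_force: 0.0
```

```bash
python3 - <<'E'
from h import *
c=capture("scene");save("seat.png",cv2.resize(c["pixels"][180:300,240:440],None,fx=4,fy=4,interpolation=cv2.INTER_CUBIC))
W=world(c);m=np.zeros((420,560),bool);m[215:270,295:335]=1
p=W[m&(W[...,2]>57)&(W[...,2]<66)&(abs(W[...,0]-565)<25)&(abs(W[...,1]-128)<25)];print(len(p),p.mean(0).round(1),np.median(p[:,2]))
E
```

```text
184 [566.4 129.4  61. ] 61.04212968468619
```

View pics/seat.png

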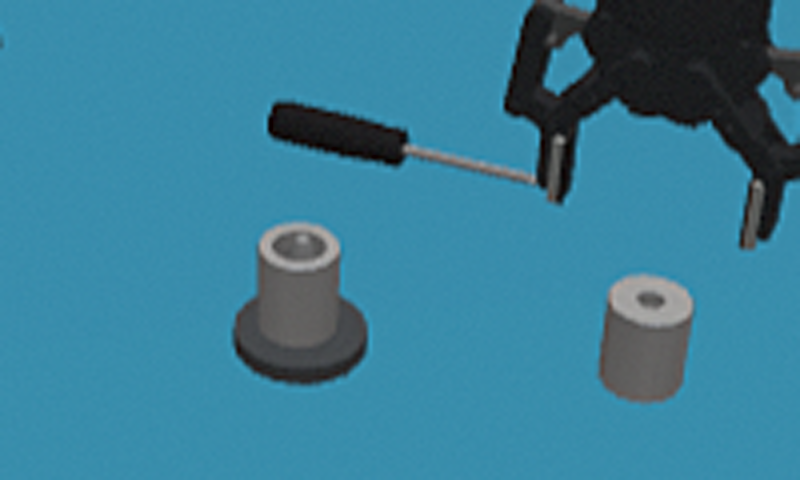

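The wide sleeve is seated on the base, upright with its top at z ≈ 61 (crop 300,290). The narrow one stands between the open fingers (crop 650,340). I'll grip it.

drive_tool([
  {"dx": -0.0005,"dy": -0.001,"dz": 0.015,"roll": 0},
  {"dx": 0,"dy": 0,"dz": 0.015,"roll": 0},
  {"dx": 0,"dy": 0,"dz": 0.015,"roll": 0},
  {"dx": 0,"dy": 0,"dz": 0.015,"roll": 0},
  {"dx": 0,"dy": 0,"dz": 0.009,"roll": 0},
  {"dx": 0,"dy": 0,"dz": 0,"roll": 0},
  {"dx": 0,"dy": 0,"dz": 0,"roll": 0},
])

```text
clock: 9.53
tool_pos: [520.0, 294.4, 17.7]
ee_rot: [-0.0, 1.0, -0.0, 0.0]
wrist_force: [0.1, 0.4, 0.0]
opening: 85.2
grasp_force: 0.0
```

drive_tool([
  {"dx": 0,"dy": 0,"dz": 0,"roll": 0},
  {"dx": 0,"dy": 0,"dz": 0,"roll": 0},
  {"dx": 0,"dy": 0,"dz": 0,"roll": 0},
  {"dx": 0,"dy": 0,"dz": 0,"roll": 0},
  {"dx": 0,"dy": 0,"dz": 0,"roll": 0},
  {"dx": 0,"dy": 0,"dz": 0,"roll": 0},
  {"dx": 0,"dy": 0,"dz": 0,"roll": 0},
  {"dx": 0,"dy": 0,"dz": 0,"roll": 0},
  {"dx": 0,"dy": 0,"dz": 0,"roll": 0},
  {"dx": 0,"dy": 0,"dz": 0,"roll": 0},
], claw=0.03)

```text
clock: 10.37
tool_pos: [520.3, 295.0, 18.5]
ee_rot: [-0.0, 1.0, -0.0, 0.001]
wrist_force: [-0.2, -0.3, 5.7]
opening: 41.3
grasp_force: 50.0
```

drive_tool([
  {"dx": 0,"dy": 0,"dz": -0.02,"roll": 0},
  {"dx": 0,"dy": 0,"dz": -0.03,"roll": 0},
  {"dx": 0,"dy": 0,"dz": -0.03,"roll": 0},
  {"dx": 0,"dy": 0,"dz": -0.03,"roll": 0},
  {"dx": 0,"dy": 0,"dz": -0.03,"roll": 0},
  {"dx": 0,"dy": 0,"dz": -0.01,"roll": 0},
  {"dx": 0,"dy": 0,"dz": 0,"roll": 0},
])

```text
clock: 10.95
tool_pos: [521.2, 295.4, 170.5]
ee_rot: [-0.001, 1.0, -0.0, 0.003]
wrist_force: [-0.3, -0.1, -2.0]
opening: 41.1
grasp_force: 51.0
```

drive_tool([
  {"dx": 0.0024,"dy": 0.03,"dz": 0,"roll": 0},
  {"dx": 0.0024,"dy": 0.03,"dz": 0,"roll": 0},
  {"dx": 0.0024,"dy": 0.03,"dz": 0,"roll": 0},
  {"dx": 0.0024,"dy": 0.03,"dz": 0,"roll": 0},
  {"dx": 0.0024,"dy": 0.03,"dz": 0,"roll": 0},
  {"dx": 0.0024,"dy": 0.03,"dz": 0,"roll": 0},
  {"dx": 0.0024,"dy": 0.03,"dz": 0,"roll": 0},
  {"dx": 0.0024,"dy": 0.03,"dz": 0,"roll": 0},
  {"dx": 0.0024,"dy": 0.03,"dz": 0,"roll": 0},
  {"dx": 0.0024,"dy": 0.03,"dz": 0,"roll": 0},
  {"dx": 0.0024,"dy": 0.03,"dz": 0,"roll": 0},
  {"dx": 0.0024,"dy": 0.03,"dz": 0,"roll": 0},
  {"dx": 0.0024,"dy": 0.03,"dz": 0,"roll": 0},
  {"dx": 0.0024,"dy": 0.03,"dz": 0,"roll": 0},
  {"dx": 0.0024,"dy": 0.03,"dz": 0,"roll": 0},
  {"dx": 0.0024,"dy": 0.03,"dz": 0,"roll": 0},
  {"dx": 0.0024,"dy": 0.03,"dz": 0,"roll": 0},
  {"dx": 0.0024,"dy": 0.03,"dz": 0,"roll": 0},
  {"dx": 0.0024,"dy": 0.03,"dz": 0,"roll": 0},
  {"dx": 0.0024,"dy": 0.025,"dz": 0,"roll": 0},
])

```text
clock: 12.62
tool_pos: [566.1, -302.8, 164.8]
ee_rot: [-0.0, 1.0, -0.001, -0.002]
wrist_force: [-0.0, 0.3, -1.5]
opening: 40.8
grasp_force: 51.0
```

drive_tool([
  {"dx": 0,"dy": 0,"dz": 0,"roll": 0},
  {"dx": 0,"dy": 0,"dz": 0,"roll": 0},
  {"dx": 0,"dy": 0,"dz": 0,"roll": 0},
])

```text
clock: 12.87
tool_pos: [566.8, -299.5, 165.3]
ee_rot: [-0.001, 1.0, -0.0, -0.001]
wrist_force: [-0.2, 0.1, -1.7]
opening: 41.3
grasp_force: 51.1
```

Centred over the larger tray. The sleeve rests at TCP z ≈ 22.5, so I lower 135 mm, then finish.

drive_tool([
  {"dx": 0,"dy": 0,"dz": 0.02,"roll": 0},
  {"dx": 0,"dy": 0,"dz": 0.025,"roll": 0},
  {"dx": 0,"dy": 0,"dz": 0.025,"roll": 0},
  {"dx": 0,"dy": 0,"dz": 0.025,"roll": 0},
  {"dx": 0,"dy": 0,"dz": 0.02,"roll": 0},
  {"dx": 0,"dy": 0,"dz": 0.015,"roll": 0},
  {"dx": 0,"dy": 0,"dz": 0.005,"roll": 0},
  {"dx": 0,"dy": 0,"dz": 0,"roll": 0},
  {"dx": 0,"dy": 0,"dz": 0,"roll": 0},
  {"dx": 0,"dy": 0,"dz": 0,"roll": 0},
])

```text
clock: 13.7
tool_pos: [568.5, -300.3, 33.5]
ee_rot: [0.0, 1.0, 0.0, 0.001]
wrist_force: [-0.2, -0.5, -1.3]
opening: 40.9
grasp_force: 51.1
```

drive_tool([
  {"dx": 0,"dy": 0,"dz": 0.005,"roll": 0},
  {"dx": 0,"dy": 0,"dz": 0.003,"roll": 0},
  {"dx": 0,"dy": 0,"dz": 0.0015,"roll": 0},
  {"dx": 0,"dy": 0,"dz": 0,"roll": 0},
  {"dx": 0,"dy": 0,"dz": 0,"roll": 0},
])

```text
clock: 14.12
tool_pos: [567.5, -300.5, 22.8]
ee_rot: [-0.0, 1.0, -0.0, -0.0]
wrist_force: [0.4, 0.3, -1.2]
opening: 40.9
grasp_force: 51.1
```

drive_tool([
  {"dx": 0,"dy": 0,"dz": 0,"roll": 0},
  {"dx": 0,"dy": 0,"dz": 0,"roll": 0},
  {"dx": 0,"dy": 0,"dz": 0,"roll": 0},
  {"dx": 0,"dy": 0,"dz": 0,"roll": 0},
  {"dx": 0,"dy": 0,"dz": 0,"roll": 0},
  {"dx": 0,"dy": 0,"dz": 0,"roll": 0},
], claw=0.065)

```text
clock: 14.62
tool_pos: [567.7, -300.5, 22.9]
ee_rot: [0.0, 1.0, -0.0, 0.0]
wrist_force: [0.9, 0.2, 0.1]
opening: 65.1
grasp_force: 0.0
```

drive_tool([
  {"dx": 0,"dy": 0,"dz": -0.01,"roll": 0},
  {"dx": 0,"dy": 0,"dz": -0.02,"roll": 0},
  {"dx": 0,"dy": 0,"dz": -0.03,"roll": 0},
  {"dx": 0,"dy": 0,"dz": -0.03,"roll": 0},
  {"dx": 0,"dy": 0,"dz": -0.03,"roll": 0},
  {"dx": 0,"dy": 0,"dz": -0.03,"roll": 0},
  {"dx": 0,"dy": 0,"dz": 0,"roll": 0},
  {"dx": 0,"dy": 0,"dz": 0,"roll": 0},
  {"dx": 0,"dy": 0,"dz": 0,"roll": 0},
  {"dx": 0,"dy": 0,"dz": 0,"roll": 0},
])

```text
clock: 15.45
tool_pos: [566.9, -300.1, 171.8]
ee_rot: [-0.0, 1.0, -0.0, -0.001]
wrist_force: [0.2, 0.4, 0.3]
opening: 64.7
grasp_force: 0.0
```

```bash
python3 - <<'E'
from h import *
c=capture("scene");save("end.png",c["pixels"]);W=world(c)
for n,x,y,a,b in(("wide",565,128,57,66),("narrow",568,-300,49,60)):
    p=W[(abs(W[...,0]-x)<40)&(abs(W[...,1]-y)<40)&(W[...,2]>a)&(W[...,2]<b)&(c["range_z"]>0)];print(n,len(p),p.mean(0).round(1),np.median(p[:,2]))
E
```

```text
wide 197 [566.6 129.7  60.8] 61.07623526205589
narrow 140 [ 567.3 -298.4   53.1] 53.43331812345423
```

View pics/end.png

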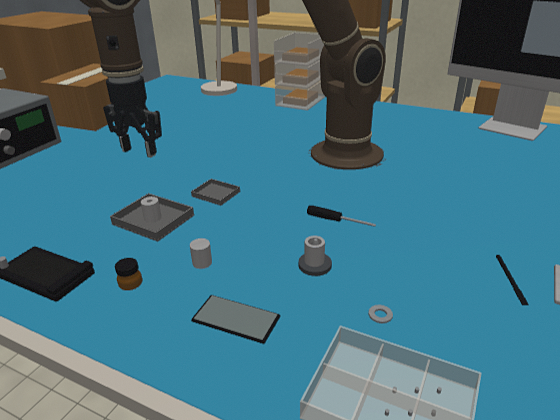

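The narrow sleeve stands in the larger tray (150,210), with its top at z ≈ 53. The wide one sits on the gauge (315,255), and the gripper is clear of both.

```bash
python3 -c "
from plant import *
print(hand_in())"
```

```text
the job is handed in; nothing more can be done
None
```

Job handed in at about 15.5 s of arm time, no verdict returned: the last picture shows the wide-bored sleeve seated on the gauge pin, the narrow-bored one standing in the larger tray, and the gripper clear of both.

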